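Sweep crucible chips off a prep plate

TASK

A crucible has broken on the dark teal prep plate: with the orange scraper block, not with the fingers, sweep all five white ceramic chips off the plate's end into the yellow waste tray, letting none fall anywhere else. Then stand the scraper back upright with its whole foot on its green mat and let go of it. Leave the vials in the blue rack and the other things on the bench alone.

Things in the scene. Friction and masses are not known exactly. Their poses are not given: they have to be found in the camera images.
- plate: fixed raised prep plate, dark teal, flat and without rims: 180 mm along its x, 240 mm along its y, top face 40 mm above the bench. Origin at bench level under its centre; z up. The waste tray stands against one y end and the vial rack against the other (which end is which varies).
- waste: fixed yellow open waste tray against one end of the plate, turned like the plate: 180 mm along its x, 90 mm along its y, rim 34 mm above the bench (6 mm below the plate's top), walls 4 mm, floor 4 mm thick. Its near wall is 1 mm from the plate's end. Origin at bench level under its centre, 166 mm from the plate's origin along the plate's y.
- rack: fixed blue vial rack at the plate's other end, 6 mm from it, turned like the plate: 170 mm along its x, 80 mm along its y, 34 mm high. Origin at bench level under its centre. Three red-capped amber vials stand in it, their caps at 40 mm above the bench.
- mat: fixed green parking mat for the scraper: 150 mm along its x, 80 mm along its y, 4 mm thick, top 4 mm above the bench. Origin at bench level under its centre.
- scraper_mid (a point): scraper block, loose, standing on its foot on the mat; this point is at its centre, 40 mm above the foot's underside (80 mm tall in all, 0.13 to 0.25 kg). Foot, black below and orange above: 100 mm along its x (the sweeping edge), 26 mm thick along its y, 24 mm high. Orange handle on top: 60 mm along x, 22 mm thick along y (grip it across these 22 mm, from above, best 50 to 60 mm above the underside), from 24 to 80 mm above the underside. z up.
- chip0_mid (a point): white ceramic chip (crucible shard), loose on the plate, irregular outline about 28 x 23 mm, 9 mm thick, at least 10 g; the point is within 3 mm of its centre, half-way up; no part is more than 18 mm from it.
- chip1_mid (a point): white ceramic chip (crucible shard), loose on the plate, irregular outline about 27 x 23 mm, 9 mm thick, at least 10 g; the point is within 3 mm of its centre, half-way up; no part is more than 18 mm from it.
- chip2_mid (a point): white ceramic chip (crucible shard), loose on the plate, irregular outline about 26 x 20 mm, 9 mm thick, at least 10 g; the point is within 3 mm of its centre, half-way up; no part is more than 18 mm from it.
- chip3_mid (a point): white ceramic chip (crucible shard), loose on the plate, irregular outline about 27 x 23 mm, 9 mm thick, at least 10 g; the point is within 3 mm of its centre, half-way up; no part is more than 18 mm from it.
- chip4_mid (a point): white ceramic chip (crucible shard), loose on the plate, irregular outline about 28 x 23 mm, 9 mm thick, at least 10 g; the point is within 3 mm of its centre, half-way up; no part is more than 18 mm from it.
- vial0: red-capped amber vial, 12 mm in diameter, 34 mm tall, in the rack. Origin at its underside. Leave alone.
- vial1: red-capped amber vial, 12 mm in diameter, 34 mm tall, in the rack. Origin at its underside. Leave alone.
- vial2: red-capped amber vial, 12 mm in diameter, 34 mm tall, in the rack. Origin at its underside. Leave alone.
- beaker: clear beaker, 68 mm across, 80 mm tall, standing on the bench beyond the plate. Origin at its underside. Leave alone.
- bottle: amber bottle, 68 mm across, 150 mm tall, standing on the bench beyond the plate. Origin at its underside. Leave alone.
- phone: black smartphone, 150 x 74 x 9 mm, flat on the bench. Origin at its underside. Leave alone.
- mouse: grey computer mouse, 100 x 60 x 31 mm, on the bench. Origin at its underside. Leave alone.

How it is judged:
On the way, in this order (a step that is already met when the one before it is completed fails the run):
1. all five chips lie in the waste tray (x of chip0_mid in the frame of waste between -0.088 and 0.088 m and y of chip0_mid in the frame of waste between -0.046 and 0.046 m and height (world z) of each of chip0_mid, chip1_mid, chip2_mid, chip3_mid, chip4_mid below 0.034 m and x of chip1_mid in the frame of waste between -0.088 and 0.088 m and y of chip1_mid in the frame of waste between -0.046 and 0.046 m and x of chip2_mid in the frame of waste between -0.088 and 0.088 m and y of chip2_mid in the frame of waste between -0.046 and 0.046 m and x of chip3_mid in the frame of waste between -0.088 and 0.088 m and y of chip3_mid in the frame of waste between -0.046 and 0.046 m and x of chip4_mid in the frame of waste between -0.088 and 0.088 m and y of chip4_mid in the frame of waste between -0.046 and 0.046 m), for 0.2 s.
2. the scraper stands upright on its mat (x of scraper_mid in the frame of mat between -0.03 and 0.03 m and y of scraper_mid in the frame of mat between -0.03 and 0.03 m and angle between the x axis of scraper_mid and the x axis of mat, either way round below 0.6 rad and angle between scraper_mid's own z axis and vertical below 0.1 rad and z of scraper_mid in the frame of mat below 0.05 m), for 0.2 s.
At the end, for the whole second after the job is handed in: All five chips are at rest inside the waste tray, below its rim; the scraper stands released, upright (within 0.1 rad) and at rest on the mat, its centre within 30 mm of the mat's centre along each of the mat's axes and its long side within 0.6 rad of the mat's (all of step 1 and all of step 2 and linear speed of each of scraper, chip0, chip1, chip2, chip3, chip4 below 0.02 m/s); the robot touches nothing.
It fails at once if a chip is touched by the gripper or the arm instead of the scraper (contact force between any of the fingers, the arm and chip0 above 0.3 N or contact force between any of the fingers, the arm and chip1 above 0.3 N or contact force between any of the fingers, the arm and chip2 above 0.3 N or contact force between any of the fingers, the arm and chip3 above 0.3 N or contact force between any of the fingers, the arm and chip4 above 0.3 N).
It fails at once if a chip falls off the plate anywhere but into the waste tray ((height (world z) of chip0_mid below 0.03 m and not (x of chip0_mid in the frame of waste between -0.088 and 0.088 m and y of chip0_mid in the frame of waste between -0.046 and 0.046 m)) or (height (world z) of chip1_mid below 0.03 m and not (x of chip1_mid in the frame of waste between -0.088 and 0.088 m and y of chip1_mid in the frame of waste between -0.046 and 0.046 m)) or (height (world z) of chip2_mid below 0.03 m and not (x of chip2_mid in the frame of waste between -0.088 and 0.088 m and y of chip2_mid in the frame of waste between -0.046 and 0.046 m)) or (height (world z) of chip3_mid below 0.03 m and not (x of chip3_mid in the frame of waste between -0.088 and 0.088 m and y of chip3_mid in the frame of waste between -0.046 and 0.046 m)) or (height (world z) of chip4_mid below 0.03 m and not (x of chip4_mid in the frame of waste between -0.088 and 0.088 m and y of chip4_mid in the frame of waste between -0.046 and 0.046 m))).
It fails at once if a vial is shifted by more than 12 mm (distance of any of vial0, vial1, vial2 from where it was at the start of the episode above 0.012 m).
It fails at once if the beaker, bottle, phone or mouse is shifted by more than 20 mm or knocked over (distance of any of beaker, bottle, phone, mouse from where it was at the start of the episode above 0.02 m or angle between any of beaker, bottle's own z axis and vertical above 0.4 rad).
It also fails if it takes over 54 s, if anything falls off the work surface, if the arm or the gripper's body presses on something with over 40 N, if the wrist force passes 120 N, or if a joint passes its speed limit or range.

ROBOT

A 6-joint arm with a two-finger parallel gripper is mounted at the origin on the work surface. World frame = base frame: x ahead of the robot, y to its left, z up, the work surface at z = 0. Lengths are in m, angles in rad, forces in N, time in s.
With the tool pointing down it reaches from about 0.35 to 0.85 m from the base axis. Payload 8.1 kg.
Tool frame: the origin (TCP) lies on the front face of the gripper's body, between the roots of the fingers; the fingertips stand 84 mm ahead of it and the grasp point (between the pads) lies 65 mm ahead of it; x points along the fingers, y is the direction in which the jaws open and shut, and the axes are right-handed (so a half turn about x gives the same grasp; the last joint's range is limited). The gripper opens to 93 mm and grips with 3 to 60 N. Pads are 15 mm wide; open, the fingers measure 128 mm over their backs; the gripper's body (75 mm by 188 mm) begins 65 mm behind the grasp point.
Start: joints at [-1.203, 0.13, 1.488, -0, 1.523, -0.085], TCP at [0.263, -0.54, 0.303] pointing down, gripper open.
Joint ranges: [-2.96, 2.96], [-0.89, 2.26], [0.02, 2.5], [-1.34, 4.48], [0, 2.73], [-2.66, 2.66]. Speed limits (rad/s): [2.39, 2.39, 2.79, 3.14, 3.14, 3.14].

INTERFACE

Orientations are given as a rotation vector (axis times angle).
In Python, from plant import telemetry, read_camera, camera_params, robot gives the robot as it stands.
- The arm moves only by the tool step_arm, never from a script. Its argument "commands" is a list of rows, each an object with "xyz": the shift along the tool's x, y, z in mm, a list of three; "turn": the turn, a rotation vector about the tool's x, y, z in rad, a list of three; "grip": the finger opening in mm, from 0 to 93. In form: [{"xyz": [dx, dy, dz], "turn": [ax, ay, az], "grip": grip}, ...]. A call has 1 to 12 rows; each row is the pose to reach, as a shift and turn from the pose commanded when the call began, along the tool's axes at that moment; what a row does not reach only later rows make up. A row lasts 1/8 s, in which the tool goes at most 62.5 mm and 10.7 degrees, less where a joint would pass 70% of its speed; a pose out of reach is approached as far as the arm can. A call with a gripper value outside its range is refused whole. The fingers move at their own pace and stop on an object; "force" is the grip in N (left out, the last holds). Time passes only in rows, so rows that repeat a pose let the fingers close. It gives the time, the measured TCP pose, the force and the opening at its end, in the units of the state.
- telemetry.read_state(): the state, without advancing time (a new reading comes with each control period).
- read_camera(name): name is "scene" or "top" or "wrist"; returns the picture (384x512x3 uint8, red, green, blue); there is no depth.
- camera_params(name): a dict with "mtx" (3x3 intrinsics, pixels), "rvec" (rotation vector, rad) and "tvec" (3), from world to camera coordinates, as OpenCV has them. Camera axes: x right, y down, z forward; pixel columns grow to the right and rows downward; lengths in m; the calibration is good to about 2 mm. A picture is of the moment at which its call begins: read the wrist's pose just before it. camera_params takes no time and is no camera call; for the wrist camera it gives the pose at the moment of the call.
- robot.close_job(): hands the job in, once; it reports no verdict.
The state is a dict: "t": time; "q": joint angles; "dq": joint speeds; "joint_torque": joint torques, N m; "tool_pos": TCP position; "orientation": TCP orientation; "force": force on the tool from outside, world axes, zero at the start; "wrist_torque": the same for the moment, N m; "opening": finger opening in m.
Only numpy, scipy, OpenCV 4.12 (cv2) and the standard library are available. Lean on these libraries where they do the work, as an engineer would, in place of code of your own. Each camera call takes 0.05 s, during which the arm holds its last target. There are 200 camera calls.

## Working session

There is one attempt and no reset: what is moved stays moved. The work goes in short steps, Python scripts to look and compute and a tool call to move; the robot and the scene stay as the last step left them, time stands still between calls to the robot, and variables do not carry over. Pictures are saved under pics/ and viewed, about 8 in all and at most 12, crops included, and the job is handed in when it is done.

Besides the shell and the picture viewer there is one more tool, called after "Request:" by a JSON object that holds its "api" and its "payload", one argument or row to a line. step_arm: Moves the arm, as the interface text tells. Its arguments: {"type":"object","properties":{"commands":{"type":"array"},"force":{"type":"number"}},"required":["commands"]}

```bash
mkdir -p pics; ls; python3 - <<'E'
from plant import telemetry, read_camera, camera_params, robot
import cv2,numpy as np
for n in ["top","scene"]:
    cv2.imwrite(f"pics/{n}0.png",read_camera(n)[:,:,::-1])
    p=camera_params(n);R=cv2.Rodrigues(np.array(p["rvec"]))[0];print(n,p["mtx"],-R.T@np.array(p["tvec"]).ravel(),R)
print(telemetry.read_state())
E
```

```text
pics
top [[349.62109582   0.         258.4572252 ]
 [  0.         349.62109582 193.0159323 ]
 [  0.           0.           1.        ]] [0.51212746 0.10554638 0.90463234] [[-0.00834321 -0.9999556  -0.00438127]
 [-0.99099737  0.00885378 -0.13358829]
 [ 0.13362115  0.00322727 -0.99102723]]
scene [[426.75170488   0.         261.5467859 ]
 [  0.         426.75170488 192.51349825]
 [  0.           0.           1.        ]] [1.22141264 0.65984489 1.10147055] [[-0.66298302  0.74841276 -0.01821697]
 [ 0.5933258   0.5104487  -0.62241997]
 [-0.45652822 -0.42346247 -0.78247142]]
{'t': 0.1, 'q': array([-1.20335734e+00,  1.31092282e-01,  1.48912781e+00, -1.10672504e-05,
        1.52299442e+00, -8.54379559e-02]), 'dq': array([ 0.00107623, -0.0012001 , -0.00190852,  0.00018674,  0.00146375,
        0.00079666]), 'joint_torque': array([ 5.93928235e-04, -5.61342788e+01, -4.93093300e+01,  7.69709470e-02,
        2.91793764e-02, -6.67801464e-05]), 'tool_pos': array([ 0.26240033, -0.5391819 ,  0.30181164]), 'orientation': array([ 1.97038638,  0.45563498, -1.97086944]), 'force': array([ 0.27330638, -0.05116796, -0.13523259]), 'wrist_torque': array([-0.00650789, -0.065334  ,  0.04552061]), 'opening': 0.09314706966621634}
```

View pics/top0.png

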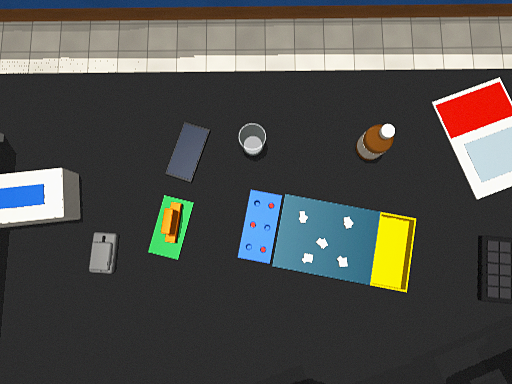

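View pics/scene0.png

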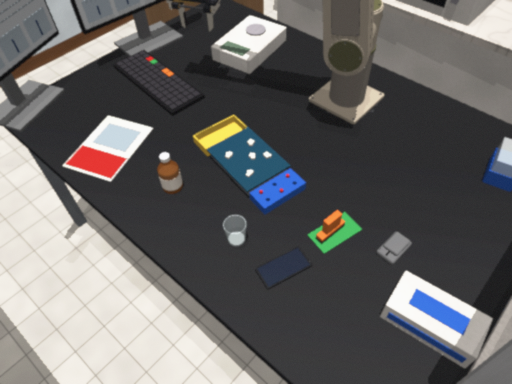

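The top view shows the mat with scraper at about (171,227), the rack at (260,228), and the plate at (330,240). The chips are at (303,217), (348,222), (322,243), (307,258) and (342,262), and the tray is at (393,251). Next I'll measure these.

```bash
cat > h.py <<'E'
from plant import telemetry, read_camera, camera_params, robot
import cv2,numpy as np
from scipy.spatial.transform import Rotation as Ro
def rays(p,uv):
    R=cv2.Rodrigues(np.array(p["rvec"]))[0];t=np.array(p["tvec"]).ravel()
    uv=np.atleast_2d(np.array(uv,float))
    d=np.c_[uv,np.ones(len(uv))]@np.linalg.inv(p["mtx"]).T@R
    return -R.T@t,d
def onz(p,uv,z):
    c,d=rays(p,uv);return c+d*((z-c[2])/d[:,2])[:,None]
def mask(img,lo,hi):
    return cv2.inRange(cv2.cvtColor(img,cv2.COLOR_RGB2HSV),np.array(lo),np.array(hi))
def blobs(m,amin):
    cs,_=cv2.findContours(m,cv2.RETR_EXTERNAL,cv2.CHAIN_APPROX_NONE)
    return [c[:,0,:] for c in cs if cv2.contourArea(c)>amin]
def rect(P):
    (c,s,a)=cv2.minAreaRect((P[:,:2]*1000).astype(np.float32))
    return np.round(c,1),np.round(s,1),round(a,1)
E
python3 - <<'E'
from h import *
p=camera_params("top");im=cv2.cvtColor(cv2.imread("pics/top0.png"),cv2.COLOR_BGR2RGB)
for n,lo,hi,z,a in [("plate",(90,80,40),(105,255,160),.04,2000),("waste",(25,150,100),(34,255,255),.034,500),("rack",(105,130,120),(118,255,255),.034,1000),("mat",(45,120,80),(75,255,255),.004,300),("scr",(5,180,60),(20,255,255),.08,100)]:
    for c in blobs(mask(im,lo,hi),a): print(n,c.min(0),c.max(0),rect(onz(p,c,z)))
m=mask(im,(0,0,180),(180,60,255))
for c in blobs(m,20):
    if 275<c[:,0].mean()<380 and 190<c[:,1].mean()<290:
        P=onz(p,c,.049); print("chip",c.mean(0),(P.min(0)+P.max(0))/2,rect(P))
E
```

```text
plate [272 194] [379 284] (array([515.5, -56.4]), array([239.5, 182.3]), 78.8)
waste [370 212] [415 292] (array([ 483. , -220.8]), array([ 89.9, 183.1]), 78.8)
rack [238 189] [281 263] (array([547.8, 106.1]), array([ 80.8, 173. ]), 78.8)
mat [148 195] [193 259] (array([548.4, 335. ]), array([ 80.4, 152. ]), 75.5)
scr [161 202] [181 242] (array([557.3, 316.5]), array([39.3, 93.2]), 82.1)
scr [363 125] [393 152] (array([ 752.1, -181.6]), array([65.2, 67.7]), 42.4)
chip [342.40625 261.25   ] [ 0.46081137 -0.091106    0.049     ] (array([460.8, -91.1]), array([23.7, 23.6]), 89.5)
chip [307.32258065 257.77419355] [ 0.4697633  -0.00726407  0.049     ] (array([469.7,  -7.3]), array([24.1, 21.5]), 88.6)
chip [321.85714286 242.46428571] [ 0.50406681 -0.04325748  0.049     ] (array([505.8, -45.1]), array([25.2, 20.8]), 43.7)
chip [347.43333333 222.06666667] [ 0.55306353 -0.10940021  0.049     ] (array([ 553. , -109.4]), array([19.7, 26.8]), 89.5)
chip [302.64516129 216.48387097] [ 5.68600900e-01 -7.28341499e-05  4.90000000e-02] (array([ 5.686e+02, -1.000e-01]), array([19.6, 27. ]), 88.6)
```

```bash
cat >> h.py <<'E'
def go(x,y,z,yaw):
    "shift (mm) and turn in tool axes to TCP x,y,z mm, tool pointing down, tool y at yaw deg (mod 180)"
    s=telemetry.read_state();R0=Ro.from_rotvec(s["orientation"]).as_matrix()
    best=None
    for k in (0,180):
        a=np.radians(yaw+k);X=np.array([0,0,-1.]);Y=np.array([np.cos(a),np.sin(a),0])
        R1=np.c_[X,Y,np.cross(X,Y)];rv=Ro.from_matrix(R0.T@R1).as_rotvec()
        if best is None or np.linalg.norm(rv)<np.linalg.norm(best): best=rv
    print("t",round(s["t"],2),"tcp",np.round(s["tool_pos"]*1000,1),"yawY",np.round(np.degrees(np.arctan2(R0[1,1],R0[0,1])),2),"Xaxis",np.round(R0[:,0],4),"q6",s["q"][5].round(2),"F",np.round(s["force"],1),"open",s["opening"])
    print("xyz",np.round(R0.T@(np.array([x,y,z])-s["tool_pos"]*1000),1),"turn",np.round(best,4))
E
python3 - <<'E'
from h import *
go(530,316,300,80)
p=camera_params("wrist");s=telemetry.read_state()
R=cv2.Rodrigues(np.array(p["rvec"]))[0];c=-R.T@np.array(p["tvec"]).ravel();R0=Ro.from_rotvec(s["orientation"]).as_matrix()
print("cam in tool",R0.T@(c-s["tool_pos"]),R0.T@R[2],p["mtx"][0])
E
```

```text
t 0.1 tcp [ 262.4 -539.2  301.8] yawY -64.05 Xaxis [-6.0e-04  1.5e-03 -1.0e+00] q6 -0.09 F [ 0.3 -0.1 -0.1] open 0.09314706966621634
xyz [   2.9 -651.9 -614.8] turn [6.274e-01 4.000e-04 1.600e-03]
cam in tool [-0.08312714 -0.00067408 -0.07852084] [0.959646   0.00110887 0.2812087 ] [344.84864141   0.         254.87632145]
```

Request:
{"api": "step_arm", "payload": {
  "commands": [
    {"xyz":[3,-641,-643],"turn":[0.627,0,0],"grip":93},
    {"xyz":[3,-641,-643],"turn":[0.627,0,0],"grip":93},
    {"xyz":[3,-641,-643],"turn":[0.627,0,0],"grip":93},
    {"xyz":[3,-641,-643],"turn":[0.627,0,0],"grip":93},
    {"xyz":[3,-641,-643],"turn":[0.627,0,0],"grip":93},
    {"xyz":[3,-641,-643],"turn":[0.627,0,0],"grip":93},
    {"xyz":[3,-641,-643],"turn":[0.627,0,0],"grip":93},
    {"xyz":[3,-641,-643],"turn":[0.627,0,0],"grip":93},
    {"xyz":[3,-641,-643],"turn":[0.627,0,0],"grip":93},
    {"xyz":[3,-641,-643],"turn":[0.627,0,0],"grip":93},
    {"xyz":[3,-641,-643],"turn":[0.627,0,0],"grip":93},
    {"xyz":[3,-641,-643],"turn":[0.627,0,0],"grip":93}
  ]
}}

```text
t: 1.6
tool_pos: [0.5079, 0.1689, 0.3]
orientation: [-2.131, 0.186, 2.131]
force: [0.6, 0.5, 0.9]
opening: 0.0932
```

```bash
python3 - <<'E'
from h import *
go(560,318,300,80)
E
```

```text
t 1.6 tcp [507.9 168.9 300. ] yawY -99.96 Xaxis [-1.e-04 -3.e-04 -1.e+00] q6 1.97 F [0.6 0.5 0.9] open 0.09319434993823458
xyz [-1.000e-01 -1.559e+02 -2.550e+01] turn [ 0.0007  0.     -0.0003]
```

Request:
{"api": "step_arm", "payload": {
  "commands": [
    {"xyz":[0,-156,-26],"turn":[0,0,0],"grip":93},
    {"xyz":[0,-156,-26],"turn":[0,0,0],"grip":93},
    {"xyz":[0,-156,-26],"turn":[0,0,0],"grip":93},
    {"xyz":[0,-156,-26],"turn":[0,0,0],"grip":93},
    {"xyz":[0,-156,-26],"turn":[0,0,0],"grip":93}
  ]
}}

```text
t: 2.22
tool_pos: [0.5601, 0.3152, 0.2996]
orientation: [-2.13, 0.187, 2.132]
force: [0.1, -0.4, 1.0]
opening: 0.0929
```

```bash
python3 - <<'E'
from h import *
p=camera_params("wrist");im=read_camera("wrist");cv2.imwrite("pics/w1.png",im[:,:,::-1])
np.save("pw1.npy",p,allow_pickle=True)
for n,lo,hi,z,a in [("mat",(45,120,60),(75,255,255),.004,300),("scr",(5,150,40),(20,255,255),.08,100),("scr_bright",(5,150,200),(20,255,255),.08,100)]:
    for c in blobs(mask(im,lo,hi),a): print(n,c.min(0),c.max(0),rect(onz(p,c,z)))
go(560,318,300,80)
E
```

```text
mat [201 109] [281 239] (array([549.2, 335.3]), array([ 81.2, 150.7]), 75.6)
scr [469 374] [511 383] (array([295.7, 100.3]), array([46.3, 12.2]), 79.9)
scr [451 309] [480 357] (array([358.5, 121.7]), array([29. , 54.3]), 57.2)
scr [444 288] [479 313] (array([400.7, 129.4]), array([39.4, 21.2]), 54.0)
scr [ 30 288] [ 66 356] (array([448.6, 551.9]), array([30.5, 85.4]), 62.8)
scr [232 142] [258 213] (array([563.1, 323.9]), array([23.6, 66.2]), 80.2)
scr_bright [232 142] [258 213] (array([563.1, 323.9]), array([23.6, 66.2]), 80.2)
t 2.27 tcp [560.2 314.8 300. ] yawY -100.02 Xaxis [-6.e-04 -6.e-04 -1.e+00] q6 2.18 F [-0.3 -0.2  1.1] open 0.09297715347721011
xyz [-0.  -3.1  0.7] turn [-0.0004  0.0005 -0.0007]
```

View pics/w1.png

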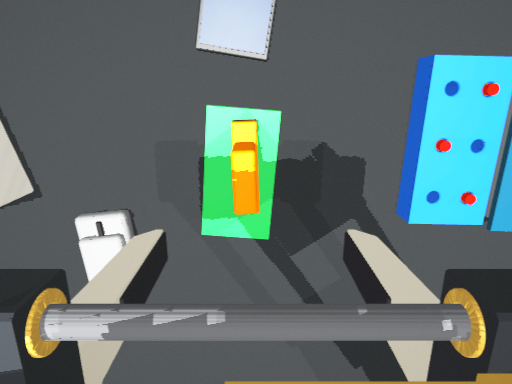

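The wrist view shows the scraper handle at about (245,178) on the mat centred near (242,173). The mat agrees with the top view. The handle top measures 60x22 mm, centred near (560,323.5), at yaw 80°. I'll descend and grip it.

Request:
{"api": "step_arm", "payload": {
  "commands": [
    {"xyz":[0,-8.5,1.7],"turn":[0,0,0],"grip":93},
    {"xyz":[60,-8.5,1.7],"turn":[0,0,0],"grip":93},
    {"xyz":[115,-8.5,1.7],"turn":[0,0,0],"grip":93},
    {"xyz":[155,-8.5,1.7],"turn":[0,0,0],"grip":93},
    {"xyz":[176,-8.5,1.7],"turn":[0,0,0],"grip":93},
    {"xyz":[176,-8.5,1.7],"turn":[0,0,0],"grip":93},
    {"xyz":[176,-8.5,1.7],"turn":[0,0,0],"grip":10},
    {"xyz":[176,-8.5,1.7],"turn":[0,0,0],"grip":10},
    {"xyz":[176,-8.5,1.7],"turn":[0,0,0],"grip":10},
    {"xyz":[176,-8.5,1.7],"turn":[0,0,0],"grip":10},
    {"xyz":[176,-8.5,1.7],"turn":[0,0,0],"grip":10},
    {"xyz":[176,-8.5,1.7],"turn":[0,0,0],"grip":10}
  ],
  "force": 40
}}

```text
t: 3.78
tool_pos: [0.5601, 0.3245, 0.1242]
orientation: [-2.13, 0.186, 2.131]
force: [-0.2, 0.1, -0.0]
opening: 0.0375
```

Request:
{"api": "step_arm", "payload": {
  "commands": [
    {"xyz":[0,0,0],"turn":[0,0,0],"grip":10},
    {"xyz":[0,0,0],"turn":[0,0,0],"grip":10}
  ]
}}

```text
t: 4.03
tool_pos: [0.5601, 0.3245, 0.1242]
orientation: [-2.13, 0.186, 2.13]
force: [-0.1, 0.4, 0.4]
opening: 0.0219
```

```bash
python3 - <<'E'
from h import *
go(560,324,204,80)
pl=np.array([515.5,-56.4]);u=np.array([np.cos(np.radians(78.8)),np.sin(np.radians(78.8))]);w=np.array([u[1],-u[0]])
for a in (-39,42):
    for b in (102,-135): print(a,b,pl+a*w+b*u)
E
```

```text
t 4.03 tcp [560.1 324.5 124.2] yawY -99.98 Xaxis [-1.e-04 -0.e+00 -1.e+00] q6 2.19 F [-0.1  0.4  0.4] open 0.021916833383767452
xyz [-79.8   0.5   0.1] turn [ 0.0004  0.0001 -0.0001]
-39 102 [497.05465277  51.23256554]
-39 -135 [ 451.02111153 -181.25380627]
42 102 [576.51202035  35.49958309]
42 -135 [ 530.47847911 -196.98678872]
```

Request:
{"api": "step_arm", "payload": {
  "commands": [
    {"xyz":[-30,0,0],"turn":[0,0,0],"grip":10},
    {"xyz":[-80,0,0],"turn":[0,0,0],"grip":10},
    {"xyz":[-80,50,3],"turn":[0.021,0,0],"grip":10},
    {"xyz":[-80,105,6],"turn":[0.021,0,0],"grip":10},
    {"xyz":[-80,160,9],"turn":[0.021,0,0],"grip":10},
    {"xyz":[-80,215,12],"turn":[0.021,0,0],"grip":10},
    {"xyz":[-80,260,14],"turn":[0.021,0,0],"grip":10},
    {"xyz":[-80,280,15],"turn":[0.021,0,0],"grip":10},
    {"xyz":[-80,280,15],"turn":[0.021,0,0],"grip":10},
    {"xyz":[-80,280,15],"turn":[0.021,0,0],"grip":10}
  ]
}}

```text
t: 5.28
tool_pos: [0.4969, 0.0518, 0.2042]
orientation: [-2.119, 0.207, 2.119]
force: [0.4, 0.3, -1.8]
opening: 0.0219
```

```bash
python3 - <<'E'
from h import *
go(497,51.2,162,78.8)
p=camera_params("wrist")
a=read_camera("wrist");b=read_camera("scene")
cv2.imwrite("pics/w2.png",cv2.resize(np.hstack([a,b])[:,:,::-1],(800,300)))
go(497,51.2,162,78.8)
E
```

```text
t 5.28 tcp [496.9  51.8 204.2] yawY -101.19 Xaxis [ 0.e+00  4.e-04 -1.e+00] q6 1.77 F [ 0.4  0.3 -1.8] open 0.021858329891042434
xyz [42.2  0.6 -0.2] turn [0.0002 0.0001 0.0004]
t 5.38 tcp [497.   52.2 204.2] yawY -101.12 Xaxis [-1.e-04  3.e-04 -1.e+00] q6 1.77 F [ 0.5  0.2 -1. ] open 0.02202370573332124
xyz [42.2  1.  -0.2] turn [0.0013 0.0002 0.0002]
```

View pics/w2.png

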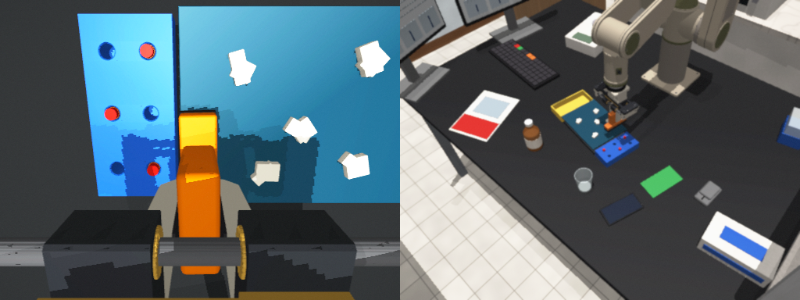

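The wrist view (left half) shows the scraper held straight at (198,190), lined up with the plate's rack end. The chips at (265,172), (355,165) and (300,128) lie in its lane. Now I'll lower it to 1 mm above the plate.

Request:
{"api": "step_arm", "payload": {
  "commands": [
    {"xyz":[25,0,0],"turn":[0,0,0],"grip":10},
    {"xyz":[38,0,0],"turn":[0,0,0],"grip":10},
    {"xyz":[43,0,0],"turn":[0,0,0],"grip":10},
    {"xyz":[43,0,0],"turn":[0,0,0],"grip":10},
    {"xyz":[43,0,0],"turn":[0,0,0],"grip":10}
  ]
}}

```text
t: 6.0
tool_pos: [0.4973, 0.0514, 0.1619]
orientation: [-2.12, 0.207, 2.118]
force: [-0.2, -0.6, -1.8]
opening: 0.0221
```

```bash
python3 - <<'E'
from h import *
go(451,-181.2,161.2,78.8)
E
```

```text
t 6.0 tcp [497.3  51.4 161.9] yawY -101.18 Xaxis [ 0.001 -0.    -1.   ] q6 1.77 F [-0.2 -0.6 -1.8] open 0.022083911931762998
xyz [  0.7 237.2   0.3] turn [ 0.0004 -0.001   0.0002]
```

Request:
{"api": "step_arm", "payload": {
  "commands": [
    {"xyz":[0.5,10,0],"turn":[0,0,0],"grip":10},
    {"xyz":[0.5,20,0],"turn":[0,0,0],"grip":10},
    {"xyz":[0.5,30,0],"turn":[0,0,0],"grip":10},
    {"xyz":[0.5,40,0],"turn":[0,0,0],"grip":10},
    {"xyz":[0.5,50,0],"turn":[0,0,0],"grip":10},
    {"xyz":[0.5,60,0],"turn":[0,0,0],"grip":10},
    {"xyz":[0.5,70,0],"turn":[0,0,0],"grip":10},
    {"xyz":[0.5,80,0],"turn":[0,0,0],"grip":10},
    {"xyz":[0.5,90,0],"turn":[0,0,0],"grip":10},
    {"xyz":[0.5,100,0],"turn":[0,0,0],"grip":10},
    {"xyz":[0.5,105,0],"turn":[0,0,0],"grip":10},
    {"xyz":[0.5,105,0],"turn":[0,0,0],"grip":10}
  ]
}}

```text
t: 7.5
tool_pos: [0.4764, -0.052, 0.1608]
orientation: [-2.118, 0.208, 2.119]
force: [0.0, -0.3, -1.8]
opening: 0.0218
```

```bash
python3 - <<'E'
from h import *
go(451,-181.2,161.5,78.8)
a=read_camera("wrist");b=read_camera("top")[150:342,216:472]
cv2.imwrite("pics/w3.png",cv2.resize(np.hstack([a,cv2.resize(b,(512,384))])[:,:,::-1],(800,300)))
E
```

```text
t 7.5 tcp [476.4 -52.  160.8] yawY -101.22 Xaxis [-1.e-04 -0.e+00 -1.e+00] q6 1.55 F [ 0.  -0.3 -1.8] open 0.021816592549372685
xyz [ -0.7 131.7  -0.2] turn [-0.0004  0.0001 -0.    ]
```

View pics/w3.png

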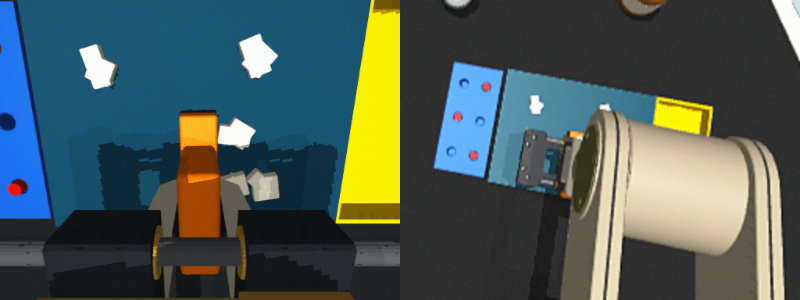

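The wrist view shows three chips ahead of the scraper face at (237,133), (238,185) and (265,185), all inside the foot's width. The other two lie untouched at (98,67) and (258,55). I'll carry on over the edge.

Request:
{"api": "step_arm", "payload": {
  "commands": [
    {"xyz":[-0.5,10,0],"turn":[0,0,0],"grip":10},
    {"xyz":[-0.5,20,0],"turn":[0,0,0],"grip":10},
    {"xyz":[-0.5,30,0],"turn":[0,0,0],"grip":10},
    {"xyz":[-0.5,40,0],"turn":[0,0,0],"grip":10},
    {"xyz":[-0.5,49,0],"turn":[0,0,0],"grip":10},
    {"xyz":[-0.5,57,0],"turn":[0,0,0],"grip":10},
    {"xyz":[-0.5,65,0],"turn":[0,0,0],"grip":10},
    {"xyz":[-0.5,73,0],"turn":[0,0,0],"grip":10},
    {"xyz":[-0.5,80,0],"turn":[0,0,0],"grip":10},
    {"xyz":[-0.5,87,0],"turn":[0,0,0],"grip":10},
    {"xyz":[-0.5,93,0],"turn":[0,0,0],"grip":10},
    {"xyz":[-0.5,98,0],"turn":[0,0,0],"grip":10}
  ]
}}

```text
t: 9.1
tool_pos: [0.4575, -0.1482, 0.1613]
orientation: [-2.119, 0.208, 2.119]
force: [0.3, 0.0, -2.4]
opening: 0.0217
```

Request:
{"api": "step_arm", "payload": {
  "commands": [
    {"xyz":[-0.5,7,0],"turn":[0,0,0],"grip":10},
    {"xyz":[-0.5,14,0],"turn":[0,0,0],"grip":10},
    {"xyz":[-0.5,21,0],"turn":[0,0,0],"grip":10},
    {"xyz":[-0.5,28,0],"turn":[0,0,0],"grip":10},
    {"xyz":[-0.5,34,0],"turn":[0,0,0],"grip":10},
    {"xyz":[-0.5,34,0],"turn":[0,0,0],"grip":10},
    {"xyz":[-0.5,34,0],"turn":[0,0,0],"grip":10},
    {"xyz":[-30,34,0],"turn":[0,0,0],"grip":10},
    {"xyz":[-60,34,0],"turn":[0,0,0],"grip":10},
    {"xyz":[-80,34,0],"turn":[0,0,0],"grip":10},
    {"xyz":[-80,34,0],"turn":[0,0,0],"grip":10}
  ]
}}

```text
t: 10.48
tool_pos: [0.4519, -0.1814, 0.2431]
orientation: [-2.123, 0.209, 2.116]
force: [0.6, -0.0, -2.9]
opening: 0.0217
```

```bash
python3 - <<'E'
from h import *
go(576.5,35.5,241,78.8)
a=read_camera("wrist")
cv2.imwrite("pics/w4.png",a[:,:,::-1])
E
```

```text
t 10.47 tcp [ 451.9 -181.4  243.1] yawY -101.17 Xaxis [ 0.0035 -0.0017 -1.    ] q6 1.28 F [ 0.6 -0.  -2.9] open 0.021745907551020398
xyz [   2.2 -236.9  -80.2] turn [ 0.0006 -0.0037 -0.001 ]
```

View pics/w4.png

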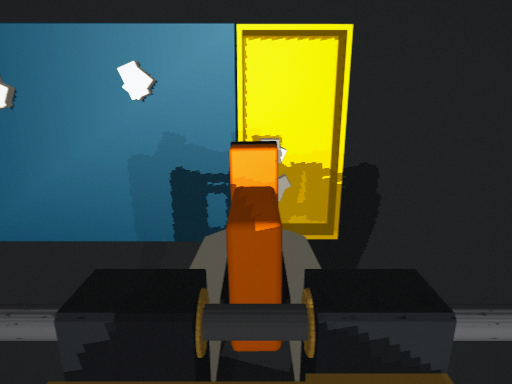

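The plate half in view holds only the two remaining chips, at (137,80) and (3,95). White pieces show in the tray by the scraper at (280,150) and (285,185). Next is lane 2.

Request:
{"api": "step_arm", "payload": {
  "commands": [
    {"xyz":[2,-50,-17],"turn":[0,0,0],"grip":10},
    {"xyz":[2,-105,-35],"turn":[0,-0.003,0],"grip":10},
    {"xyz":[2,-155,-53],"turn":[0,-0.003,0],"grip":10},
    {"xyz":[2,-205,-70],"turn":[0,-0.003,0],"grip":10},
    {"xyz":[2,-237,-80],"turn":[0,-0.003,0],"grip":10},
    {"xyz":[2,-237,-80],"turn":[0,-0.003,0],"grip":10},
    {"xyz":[2,-237,-80],"turn":[0,-0.003,0],"grip":10},
    {"xyz":[2,-237,-80],"turn":[0,-0.003,0],"grip":10}
  ]
}}

```text
t: 11.52
tool_pos: [0.5748, 0.0348, 0.2387]
orientation: [-2.114, 0.209, 2.122]
force: [-0.4, -0.3, -2.7]
opening: 0.0218
```

```bash
python3 - <<'E'
from h import *
go(576.5,35.5,161.2,78.8)
a=read_camera("wrist");b=read_camera("top")[150:342,216:472]
cv2.imwrite("pics/w5.png",cv2.resize(np.hstack([a,cv2.resize(b,(512,384))])[:,:,::-1],(800,300)))
E
```

```text
t 11.53 tcp [574.8  34.8 238.7] yawY -101.25 Xaxis [-4.e-03  4.e-04 -1.e+00] q6 1.74 F [-0.4 -0.3 -2.7] open 0.021846737083541685
xyz [77.5 -1.  -1.9] turn [-0.0009  0.004  -0.0004]
```

View pics/w5.png

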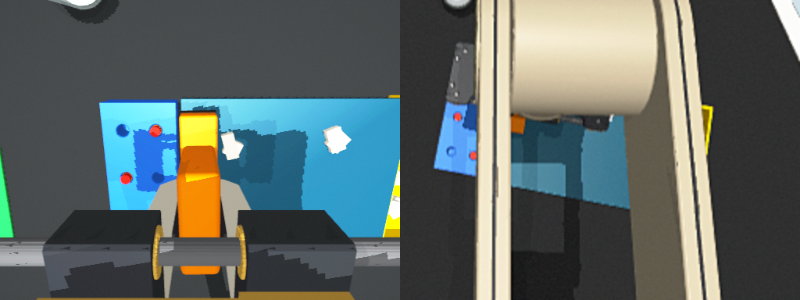

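The remaining two chips, at (232,145) and (337,138) in the left half, are ahead of the scraper in its lane. I'll lower it slightly further back.

Request:
{"api": "step_arm", "payload": {
  "commands": [
    {"xyz":[0,-4,-2],"turn":[0,0.004,0],"grip":10},
    {"xyz":[35,-4,-2],"turn":[0,0.004,0],"grip":10},
    {"xyz":[62,-4,-2],"turn":[0,0.004,0],"grip":10},
    {"xyz":[73,-4,-2],"turn":[0,0.004,0],"grip":10},
    {"xyz":[77,-4,-2],"turn":[0,0.004,0],"grip":10},
    {"xyz":[77,-4,-2],"turn":[0,0.004,0],"grip":10},
    {"xyz":[77,-4,-2],"turn":[0,0.004,0],"grip":10}
  ]
}}

```text
t: 12.5
tool_pos: [0.5786, 0.0394, 0.1636]
orientation: [-2.122, 0.207, 2.116]
force: [0.3, -0.6, -1.7]
opening: 0.0214
```

```bash
python3 - <<'E'
from h import *
go(530.5,-197,161.2,78.8)
E
```

```text
t 12.5 tcp [578.6  39.4 163.6] yawY -101.19 Xaxis [ 3.1e-03 -2.0e-04 -1.0e+00] q6 1.75 F [ 0.3 -0.6 -1.7] open 0.021433928326132487
xyz [  2.3 241.2   1.4] turn [ 0.0002 -0.0031  0.0004]
```

Request:
{"api": "step_arm", "payload": {
  "commands": [
    {"xyz":[2,0,0],"turn":[0,-0.002,0],"grip":10},
    {"xyz":[2,0,0],"turn":[0,-0.002,0],"grip":10},
    {"xyz":[2,10,0],"turn":[0,-0.002,0],"grip":10},
    {"xyz":[2,20,0],"turn":[0,-0.002,0],"grip":10},
    {"xyz":[2,30,0],"turn":[0,-0.002,0],"grip":10},
    {"xyz":[2,40,0],"turn":[0,-0.002,0],"grip":10},
    {"xyz":[2,50,0],"turn":[0,-0.002,0],"grip":10},
    {"xyz":[2,60,0],"turn":[0,-0.002,0],"grip":10},
    {"xyz":[2,70,0],"turn":[0,-0.002,0],"grip":10},
    {"xyz":[2,80,0],"turn":[0,-0.002,0],"grip":10},
    {"xyz":[2,88,0],"turn":[0,-0.002,0],"grip":10},
    {"xyz":[2,88,0],"turn":[0,-0.002,0],"grip":10}
  ]
}}

```text
t: 14.0
tool_pos: [0.5607, -0.0475, 0.1603]
orientation: [-2.117, 0.208, 2.119]
force: [0.1, 0.6, -2.6]
opening: 0.0219
```

```bash
python3 - <<'E'
from h import *
go(530.5,-197,161.2,78.8)
E
```

```text
t 14.0 tcp [560.7 -47.5 160.3] yawY -101.23 Xaxis [-1.e-03  1.e-04 -1.e+00] q6 1.59 F [ 0.1  0.6 -2.6] open 0.021896924476196077
xyz [ -0.9 152.5   0.5] turn [-0.0006  0.001  -0.0001]
```

Request:
{"api": "step_arm", "payload": {
  "commands": [
    {"xyz":[-0.8,10,0],"turn":[0,0.001,0],"grip":10},
    {"xyz":[-0.8,20,0],"turn":[0,0.001,0],"grip":10},
    {"xyz":[-0.8,30,0],"turn":[0,0.001,0],"grip":10},
    {"xyz":[-0.8,40,0],"turn":[0,0.001,0],"grip":10},
    {"xyz":[-0.8,50,0],"turn":[0,0.001,0],"grip":10},
    {"xyz":[-0.8,60,0],"turn":[0,0.001,0],"grip":10},
    {"xyz":[-0.8,69,0],"turn":[0,0.001,0],"grip":10},
    {"xyz":[-0.8,77,0],"turn":[0,0.001,0],"grip":10},
    {"xyz":[-0.8,85,0],"turn":[0,0.001,0],"grip":10},
    {"xyz":[-0.8,93,0],"turn":[0,0.001,0],"grip":10},
    {"xyz":[-0.8,101,0],"turn":[0,0.001,0],"grip":10},
    {"xyz":[-0.8,108,0],"turn":[0,0.001,0],"grip":10}
  ]
}}

```text
t: 15.5
tool_pos: [0.5397, -0.1534, 0.1611]
orientation: [-2.119, 0.208, 2.119]
force: [0.2, 0.1, -2.4]
opening: 0.0214
```

Request:
{"api": "step_arm", "payload": {
  "commands": [
    {"xyz":[0,7,0],"turn":[0,0,0],"grip":10},
    {"xyz":[0,14,0],"turn":[0,0,0],"grip":10},
    {"xyz":[0,21,0],"turn":[0,0,0],"grip":10},
    {"xyz":[0,28,0],"turn":[0,0,0],"grip":10},
    {"xyz":[0,36,0],"turn":[0,0,0],"grip":10},
    {"xyz":[0,44,0],"turn":[0,0,0],"grip":10},
    {"xyz":[0,44,0],"turn":[0,0,0],"grip":10},
    {"xyz":[0,44,0],"turn":[0,0,0],"grip":10},
    {"xyz":[-30,44,0],"turn":[0,0,0],"grip":10},
    {"xyz":[-60,44,0],"turn":[0,0,0],"grip":10},
    {"xyz":[-80,34,0],"turn":[0,0,0],"grip":10},
    {"xyz":[-80,-20,0],"turn":[0,0,0],"grip":10}
  ]
}}

```text
t: 17.0
tool_pos: [0.5448, -0.1344, 0.2436]
orientation: [-2.122, 0.213, 2.113]
force: [0.5, 1.1, -2.5]
opening: 0.0222
```

Request:
{"api": "step_arm", "payload": {
  "commands": [
    {"xyz":[0,-50,0],"turn":[0,0,0],"grip":10},
    {"xyz":[0,-90,0],"turn":[0,0,0],"grip":10},
    {"xyz":[0,-90,0],"turn":[0,0,0],"grip":10}
  ]
}}

```text
t: 17.38
tool_pos: [0.5613, -0.0415, 0.2408]
orientation: [-2.12, 0.202, 2.121]
force: [-1.1, -0.2, -1.9]
opening: 0.0223
```

```bash
python3 - <<'E'
from h import *
go(549,335,240,75.5)
a=read_camera("wrist");b=read_camera("scene")[90:250,150:363]
cv2.imwrite("pics/w6.png",cv2.resize(np.hstack([a,cv2.resize(b,(512,384))])[:,:,::-1],(800,300)))
E
```

```text
t 17.38 tcp [561.3 -41.5 240.8] yawY -100.94 Xaxis [-4.e-04  1.e-03 -1.e+00] q6 1.6 F [-1.1 -0.2 -1.9] open 0.022284395552874692
xyz [   1.2 -367.3   83.5] turn [0.0621 0.0006 0.0009]
```

View pics/w6.png

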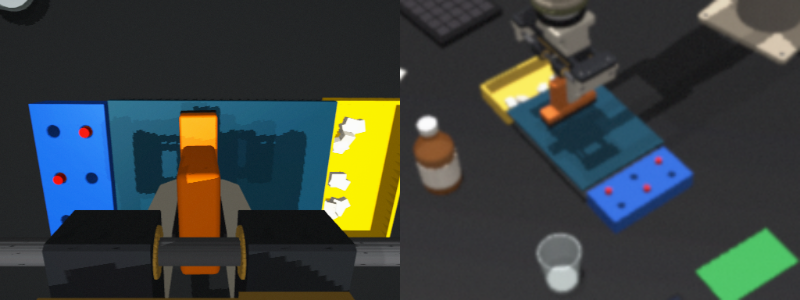

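The plate is clear. Four chips show in the tray at (350,127), (343,143), (340,180) and (335,207), and the fifth may be hidden by the gripper. I'll carry the scraper over the mat and then check the tray with the arm out of the way.

Request:
{"api": "step_arm", "payload": {
  "commands": [
    {"xyz":[0,-50,12],"turn":[0.06,0,0],"grip":10},
    {"xyz":[0,-105,24],"turn":[0.06,0,0],"grip":10},
    {"xyz":[0,-160,36],"turn":[0.06,0,0],"grip":10},
    {"xyz":[0,-215,49],"turn":[0.06,0,0],"grip":10},
    {"xyz":[0,-270,61],"turn":[0.06,0,0],"grip":10},
    {"xyz":[0,-325,74],"turn":[0.06,0,0],"grip":10},
    {"xyz":[0,-355,80],"turn":[0.06,0,0],"grip":10},
    {"xyz":[0,-367,83],"turn":[0.06,0,0],"grip":10},
    {"xyz":[0,-367,83],"turn":[0.06,0,0],"grip":10},
    {"xyz":[0,-367,83],"turn":[0.06,0,0],"grip":10},
    {"xyz":[0,-367,83],"turn":[0.06,0,0],"grip":10}
  ]
}}

```text
t: 18.85
tool_pos: [0.5514, 0.3298, 0.2412]
orientation: [-2.085, 0.269, 2.085]
force: [0.0, -0.5, -2.1]
opening: 0.022
```

```bash
python3 - <<'E'
from h import *
go(549,335,125,75.5)
a=read_camera("top")[190:310,350:430];b=read_camera("scene")[105:175,180:265]
cv2.imwrite("pics/w7.png",np.hstack([cv2.resize(a,(400,600),interpolation=2),cv2.resize(b,(400,600*1)[:2],interpolation=2)])[:,:,::-1])
E
```

```text
t 18.85 tcp [551.4 329.8 241.2] yawY -104.72 Xaxis [ 1.e-04 -3.e-04 -1.e+00] q6 2.29 F [ 0.  -0.5 -2.1] open 0.022008612173255917
xyz [116.2  -4.5   3.6] turn [-0.0038 -0.0001 -0.0002]
```

View pics/w7.png

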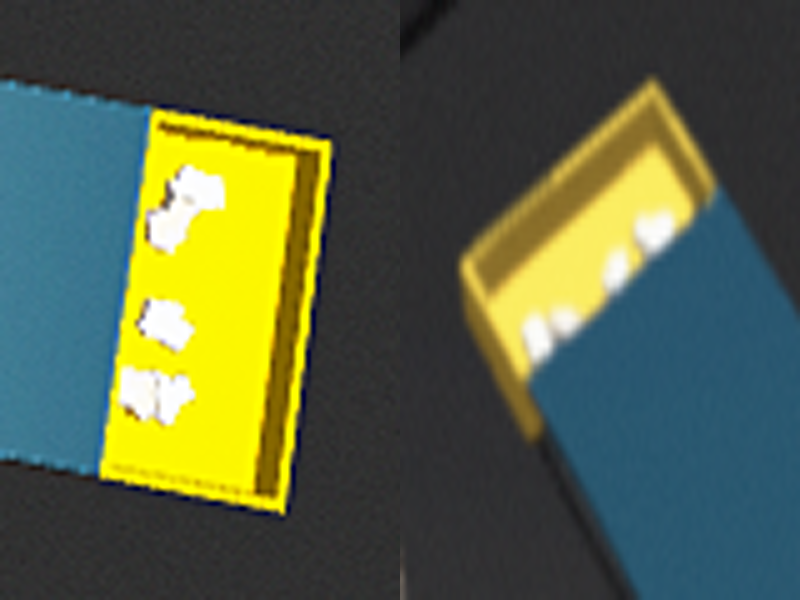

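All five chips lie in the tray: in the left half at (200,187), (167,227), (165,322), (138,393) and (172,397). All are inside the walls and none is on the rim. Now I'll park the scraper.

Request:
{"api": "step_arm", "payload": {
  "commands": [
    {"xyz":[40,-4.5,3.6],"turn":[0,0,0],"grip":10},
    {"xyz":[80,-4.5,3.6],"turn":[0,0,0],"grip":10},
    {"xyz":[102,-4.5,3.6],"turn":[0,0,0],"grip":10},
    {"xyz":[109,-4.5,3.6],"turn":[0,0,0],"grip":10},
    {"xyz":[113,-4.5,3.6],"turn":[0,0,0],"grip":10},
    {"xyz":[115,-4.5,3.6],"turn":[0,0,0],"grip":10},
    {"xyz":[115,-4.5,3.6],"turn":[0,0,0],"grip":10},
    {"xyz":[115,-4.5,3.6],"turn":[0,0,0],"grip":10}
  ]
}}

```text
t: 19.95
tool_pos: [0.549, 0.3366, 0.1269]
orientation: [-2.086, 0.267, 2.084]
force: [-0.1, 0.5, -1.9]
opening: 0.022
```

```bash
python3 - <<'E'
from h import *
go(549,335,124,75.5)
E
```

```text
t 19.95 tcp [549.  336.6 126.9] yawY -104.62 Xaxis [ 1.e-03  5.e-04 -1.e+00] q6 2.3 F [-0.1  0.5 -1.9] open 0.021968614442433847
xyz [ 2.9  1.6 -0.4] turn [-0.0021 -0.0008  0.0008]
```

Request:
{"api": "step_arm", "payload": {
  "commands": [
    {"xyz":[1.5,0,0],"turn":[0,0,0],"grip":10},
    {"xyz":[2.8,0,0],"turn":[0,0,0],"grip":10},
    {"xyz":[2.8,0,0],"turn":[0,0,0],"grip":10},
    {"xyz":[2.8,0,0],"turn":[0,0,0],"grip":10}
  ]
}}

```text
t: 20.45
tool_pos: [0.5488, 0.3366, 0.1241]
orientation: [-2.086, 0.267, 2.085]
force: [-2.9, -0.8, 5.7]
opening: 0.0217
```

Request:
{"api": "step_arm", "payload": {
  "commands": [
    {"xyz":[0,0,0],"turn":[0,0,0],"grip":24},
    {"xyz":[0,0,0],"turn":[0,0,0],"grip":30},
    {"xyz":[0,0,0],"turn":[0,0,0],"grip":93},
    {"xyz":[0,0,0],"turn":[0,0,0],"grip":93},
    {"xyz":[0,0,0],"turn":[0,0,0],"grip":93},
    {"xyz":[0,0,0],"turn":[0,0,0],"grip":93},
    {"xyz":[0,0,0],"turn":[0,0,0],"grip":93}
  ]
}}

```text
t: 21.32
tool_pos: [0.5486, 0.3364, 0.1233]
orientation: [-2.086, 0.268, 2.085]
force: [-0.1, 0.1, 0.5]
opening: 0.0753
```

Request:
{"api": "step_arm", "payload": {
  "commands": [
    {"xyz":[-20,0,0],"turn":[0,0,0],"grip":93},
    {"xyz":[-60,0,0],"turn":[0,0,0],"grip":93},
    {"xyz":[-120,0,0],"turn":[0,0,0],"grip":93},
    {"xyz":[-170,0,0],"turn":[0,0,0],"grip":93},
    {"xyz":[-170,0,0],"turn":[0,0,0],"grip":93},
    {"xyz":[-170,0,0],"turn":[0,0,0],"grip":93}
  ]
}}

```text
t: 22.08
tool_pos: [0.5486, 0.3364, 0.2941]
orientation: [-2.086, 0.267, 2.084]
force: [0.0, -0.2, -1.3]
opening: 0.0929
```

```bash
python3 - <<'E'
from h import *
p=camera_params("wrist");im=read_camera("wrist")
for n,lo,hi,z,a in [("mat",(45,120,60),(75,255,255),.004,300),("scr",(5,150,60),(30,255,255),.08,300)]:
    for c in blobs(mask(im,lo,hi),a):
        if 100<c[:,1].mean()<260: print(n,c.min(0),c.max(0),rect(onz(p,c,z)))
b=read_camera("top")
cv2.imwrite("pics/w8.png",cv2.resize(np.hstack([im,b])[:,:,::-1],(800,300)))
go(549,335,300,75.5)
E
```

```text
mat [219  93] [295 227] (array([549.2, 335.1]), array([ 81.1, 149.8]), 75.5)
scr [242 120] [267 214] (array([560.5, 334.2]), array([22. , 84.7]), 76.0)
t 22.18 tcp [547.9 336.1 291.7] yawY -104.62 Xaxis [-0.0025 -0.0013 -1.    ] q6 2.3 F [-0.  -1.2 -1.9] open 0.0928080040761767
xyz [-8.3  0.8 -1.3] turn [-0.0021  0.0021 -0.0018]
```

View pics/w8.png

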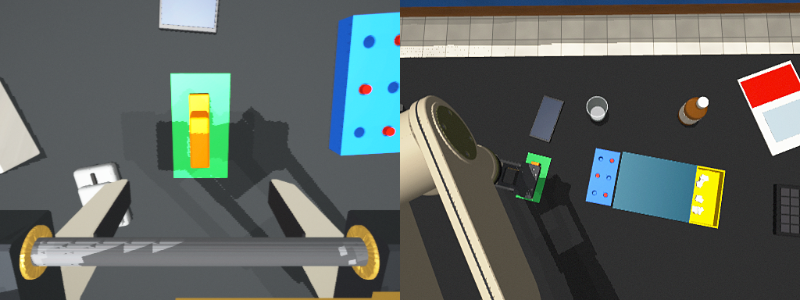

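The scraper at (200,130) stands upright at the centre of the mat (left half), released and clear of the fingers. The right half shows the chips in the tray, the plate clear and everything else in place. I'll let things settle briefly and hand in.

Request:
{"api": "step_arm", "payload": {
  "commands": [
    {"xyz":[0,0,0],"turn":[0,0,0],"grip":93},
    {"xyz":[0,0,0],"turn":[0,0,0],"grip":93},
    {"xyz":[0,0,0],"turn":[0,0,0],"grip":93}
  ]
}}

```text
t: 22.55
tool_pos: [0.5485, 0.3364, 0.2927]
orientation: [-2.085, 0.268, 2.086]
force: [0.5, 0.4, 0.1]
opening: 0.0931
```

```bash
python3 -c "
from plant import robot
print(robot.close_job())"
```

```text
the job is handed in; nothing more can be done
None
```

I swept all five chips into the waste tray with the scraper in two passes (three chips, then two). I then stood the scraper back on its mat, released it, and handed the job in at about 22.6 s of the 54 s allowed.

- **Chips:** the top view showed all five inside the tray walls and the plate empty. I judged their height by eye only. One chip lies close to the near wall and may be leaning on it or on its neighbour, but none was on the rim.
- **Scraper:** in the last wrist image its foot was on the mat and its long side was within about 1° of the mat's. I released it about 1.5 mm from the mat's centre, going by the gripper's position. The colour outline gave a centre 11 mm off, because the foot's end face was included in it; either value is inside the 30 mm limit.
- **Everything else:** the vials, beaker, bottle, phone and mouse looked in place in the last images, though I did not measure them. The gripper was fully open and about 17 cm above the grip position.

No check failed.

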